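# Load the test reader through its push-latch cover

## Robot

A 6-joint arm with a two-finger parallel gripper is mounted at the origin on a cart in front of the work surface, level with it; the furniture and walls round the work are solid. World frame = base frame: x ahead of the robot, y to its left, z up, the work surface at z = 0. Lengths are in m, angles in rad, forces in N, time in s.
With the tool pointing down it reaches from about 0.375 to 0.925 m from the base axis. Payload 5.7 kg.
Tool frame: the origin (TCP) lies at the very end of the fingers, on their centre line; the grasp point (between the pads) lies robot.grasp_offset behind it (robot.grasp_offset is the distance from the TCP to the grasp point, in m); z points along the fingers, y is the line along which they close (so a half turn about z gives the same grasp; the last joint's range is limited). The gripper opens to 88 mm and grips with 3 to 60 N. Pads are 20 mm wide; open, the fingers measure 115 mm over their backs; the gripper's body (75 mm by 178 mm) begins 61 mm behind the grasp point.
Start: joints at [1.154, 0.359, 1.51, -0, 1.272, -0.115], TCP at [0.178, 0.573, 0.223] pointing down, gripper open.
Joint ranges: [-2.97, 2.97], [-1.01, 2.36], [0.21, 2.38], [-0.96, 4.11], [0.2, 2.71], [-2.98, 2.98]. Speed limits (rad/s): [2.39, 2.39, 3.14, 3.14, 3.14, 3.14].

## Interface

Orientations are given as a unit quaternion [w, x, y, z].
In Python, from bench import robot gives the robot as it stands.
- The arm moves only by the tool shift_gripper, called after "Call:" in YAML: its name, and indented under it one key for each argument. Schema: {"type":"object","properties":{"motion":{"type":"array","items":{"type":"array","items":{"type":"array","items":{"type":"number"},"minItems":4,"maxItems":4},"minItems":1,"maxItems":8},"minItems":1,"maxItems":1},"finger_gap":{"type":"number"},"only":{"type":"string"},"quiet":{"type":"boolean"},"lines":{"type":"string"}},"required":["motion"],"additionalProperties":false}. motion is a list that holds a single list of rows (three levels of brackets), with 1 to 8 rows, each of 4 numbers: dx, dy, dz in m, then a turn about the tool's z in rad; each row is the pose to reach, as a shift and turn from the pose commanded when the call began, along the tool's axes at that moment; what a row does not reach only later rows make up. A row lasts 1/8 s, in which the tool goes at most 0.0625 m and 0.188 rad, less where a joint would pass 70% of its speed; a pose out of reach is approached as far as the arm can. finger_gap is the finger opening in m, set as the call begins (left out keeps the last). The fingers move at their own pace and stop on an object; the grip force is fixed at half the most. Time passes only in rows, so rows that do not move let the fingers close. The tool returns the time, the measured TCP pose, the force, the opening and the grip force at its end. only (a regular expression) keeps the lines of the reply that match it, lines (a string "A,B") keeps lines A to B, and quiet returns only ok. Input that does not fit is refused with a message, and nothing moves.
- robot.get_obs(): the state, without advancing time (a new reading comes with each control period).
- robot.grab_frame(name): name is "scene" or "top"; returns a dict with "pixels" (384x512x3 uint8, red, green, blue), "fx", "fy", "cx", "cy" (pixels), "R" (3x3) and "t" (3): a world point X has camera coordinates R X + t. Camera axes: x right, y down, z forward; pixel columns grow to the right and rows downward; lengths in m; the calibration is good to about 2 mm. A picture is of the moment at which its call begins. There is no depth.
- robot.hand_in(): hands the job in; it is judged then, once.
The state is a dict: "clock": time; "qpos": joint angles; "dq": joint speeds; "effort": joint torques, N m; "tool_pos": TCP position; "eef_rot": TCP orientation; "force": force on the tool from outside, world axes, zero at the start; "ft_torque": the same for the moment, N m; "grip_width": finger opening in m; "finger_force": force on a finger pad.
Only numpy, scipy, OpenCV 4.12 (cv2) and the standard library are available. Lean on these libraries where they do the work, as an engineer would, in place of code of your own. Each camera call takes 0.05 s, during which the arm holds its last target. There are 200 camera calls.

## Task

Load the rapid-test reader without picking anything up: press down on the front edge of its closed cover and let go, so that the cover pops open, then push the test cassette lying on the loading tray straight into the bay with a fingertip until it is fully home against the stop. Then push the cover down and press it until it latches shut again. The cassette must stay flat on the tray, neither the cover nor the cassette may be forced, and the other things on the bench stay where they are.

Things in the scene. Friction and masses are not known exactly. Their poses are not given: they have to be found in the camera images.
- reader: White rapid-test reader fixed on the bench. Origin on the bench under the housing; x to its rear, y to its left, z up. Housing x -50..85, y -88..88 mm: the left part (y 26..88) has a sloped screen, 74 mm high at the rear; the right part is the bay, under the cover; behind the hinge (x 70..85) it is at most 63 mm high. A loading tray reaches out in front to x -136.
- cover (a joint): Cover angle about its rear hinge, rad: 0 latched shut, positive open, range -0.085 (hard stop) to 1.3. Push-push latch: pressed from 0 to below -0.075 and let go, it springs open to 1.3 in about 1.5 s and stays; pushed down from open to below -0.075 and let go, it returns to 0 and stays latched. At the front edge this takes 2 to 4 N. It cannot latch over a cassette that sticks out.
- cover_press (a point): On the cover's top face, middle of its front edge (ribbed thumb mark), 10 mm behind the front face, 88 mm from the hinge axis, 61 mm above the bench when shut; moves with the cover. x points to the hinge, z out of the top face. The cover is a white plate 108 mm wide (y), 90 mm long, 5 mm thick; a lip 12 mm deep under its front edge hides the bay mouth (lip end 44 mm above the bench when shut).
- cover_hinge (a point): Middle of the cover's hinge axis, which is parallel to the reader's y: 57 mm above the bench, reader x 70, y -32 mm. The cover's outer (top) face lies 4 mm from the axis; open at 1.3 it stands 15 degrees from upright, its front edge about 153 mm above the bench. The axes turn with the cover.
- bay_home (a point): Fixed point on the bay floor (34 mm above the bench, reader x 12, y -12 mm) where the cassette's origin lies when fully home against the end stop; x points along the push, from tray into bay, y to the reader's left. The bay's side walls, 37 mm apart, tops 48 mm above the bench, begin 30 mm before this point; the home cassette's near end is 32 mm before it.
- cassette: White test cassette with a round sample well and an oval window, 64 (x) x 34 (y) x 12 mm, about 35 g, loose on the loading tray in front of the closed cover. Origin: centre of its underside; x along its length, nearly along the reader's x. Its near end face, to be pushed, is 32 mm from the origin towards -x. It slides on the tray (friction about 0.6, so about 0.2 N).
- used_cassette: Used test cassette of the same kind and size lying on the bench right of the tray; leave it. Origin: centre of its underside.
- vial: Glass vial, 24 mm diameter, 48 mm high, standing left of the tray; leave it. Origin: centre of its underside.
- dropper: Amber dropper bottle, 30 mm diameter, 92 mm high, standing behind the reader; leave it. Origin: centre of its underside.
- marker: Marker pen, 137 mm long, lying on the bench; leave it.
- meter: Black hand-held meter, 59 x 146 x 21 mm, lying on the bench; leave it.
- kit_box: Small white and green carton, 51 x 93 x 84 mm, between the right microscope and the centrifuge; leave it.
- slides: Flat green slide box, 100 x 114 x 26 mm, in front of the centrifuge; leave it.
- syringe: Flat peel pack with a syringe, 34 x 170 x 16 mm, lying at the right end of the bench; leave it.
- tray_front (a point): Middle of the loading tray near its front end (reader x -124, y -12 mm), on its top face, 34 mm above the bench; the tray is 56 mm wide and level with the bay floor. Two low guide ridges, 37 mm apart, tops 37.5 mm above the bench, run straight from 8 mm behind this point to the side walls of the bay.

How it is judged:
On the way, in this order (a step that is already met when the one before it is completed fails the run):
1. the closed cover has been pressed down past its latched position with the fingers (value of joint cover below -0.04 rad and contact force between the fingers and reader above 0.3 N).
2. let go, the cover has popped wide open with the cassette still outside (value of joint cover above 1.1 rad and x of cassette in the frame of bay_home below -0.05 m), for 0.2 s.
3. the cassette is fully home in the bay (within 2 mm of the stop) with the cover open (x of cassette in the frame of bay_home above -0.002 m and value of joint cover above 0.8 rad), for 0.2 s.
4. the cover has been pressed down past its latched position (all of step 1).
At the end, for the whole second after the job is handed in: The cover is latched shut by itself (angle within 0.015 rad of 0), and the cassette lies flat and still in the bay, within 2 mm of fully home (value of joint cover between -0.015 and 0.015 rad and x of cassette in the frame of bay_home between -0.002 and 0.003 m and y of cassette in the frame of bay_home between -0.004 and 0.004 m and z of cassette in the frame of bay_home below 0.003 m and linear speed of cassette below 0.01 m/s); the robot touches nothing.
It fails at once if the cassette is lifted off the tray or tipped (z of cassette in the frame of bay_home above 0.005 m or angle between cassette's own z axis and vertical above 0.2 rad).
It fails at once if the reader or its cover is pressed with more than 40 N (contact force between the arm and reader above 40 N).
It fails at once if the cassette is pressed with more than 40 N (contact force between the arm and cassette above 40 N).
It fails at once if one of the other things on the bench is moved by more than 15 mm (distance of any of used_cassette, vial, dropper, marker, meter, kit_box, slides, syringe from where it was at the start of the episode above 0.015 m).
It also fails if it takes over 54 s, if anything falls off the work surface, if the arm or the gripper's body presses on something with over 40 N, if the wrist force passes 120 N, or if a joint passes its speed limit or range.

## Working session

There is one attempt and no reset: what is moved stays moved. The work goes in short steps, Python scripts to look and compute and a tool call to move; the robot and the scene stay as the last step left them, time stands still between calls to the robot, and variables do not carry over. Pictures are saved under pics/ and viewed, at most 11 in all, crops included, and the job is handed in when it is done.

```bash
mkdir -p pics; ls
```

Run:
```python
from bench import robot
import cv2
o=robot.get_obs(); print(o, robot.grasp_offset)
for n in("scene","top"):
    f=robot.grab_frame(n); cv2.imwrite(f"pics/{n}0.png",f["pixels"][:,:,::-1])
    print(n,{k:(v.tolist() if hasattr(v,'tolist') else v) for k,v in f.items() if k!="pixels"})
```

```text
bench.py
pics
{'clock': 0.0, 'qpos': array([ 1.15390182e+00,  3.59498135e-01,  1.51142718e+00,  9.48331796e-06,
        1.27250708e+00, -1.15072633e-01]), 'dq': array([-0.00146853,  0.00101963, -0.00173264,  0.00027236,  0.00153156,
       -0.00063396]), 'effort': array([-1.85712328e-03, -5.15390289e+01, -2.70723850e+01,  6.73598726e-02,
        3.54135060e-02, -1.45516346e-04]), 'tool_pos': array([0.17806176, 0.5722432 , 0.22181569]), 'eef_rot': array([-2.46166686e-04,  1.50340099e-01,  9.88633910e-01, -8.86329388e-04]), 'force': array([0.22146499, 0.80654877, 1.04618712]), 'ft_torque': array([ 0.01773531, -0.00372864, -0.01401768]), 'finger_force': 0.0, 'grip_width': 0.08808234188538368} 0.0187
scene {'fx': 460.9314524928677, 'fy': 460.9314524928677, 'cx': 259.5559975591836, 'cy': 187.19926417275374, 'R': [[0.7097582487385754, -0.7043669271953831, 0.010510005750928197], [-0.27085161699476223, -0.2866366759867024, -0.9189552859364905], [0.6502942640980874, 0.649389442363077, -0.39422166636106987]], 't': [-0.453834968344761, 0.18709967530399976, 1.435894930762479]}
top {'fx': 361.6336746438574, 'fy': 361.6336746438574, 'cx': 252.55060769045357, 'cy': 191.93097853200703, 'R': [[0.056734497105074104, -0.998378072247085, 0.004735155164189402], [-0.974396865179504, -0.05640398209008403, -0.21764498600412804], [0.21755906316811982, 0.007734058480260405, -0.9760165154201205]], 't': [-0.13381836606700362, 0.5501667276911826, 0.9912057278250296]}
```

```bash
cd pics; python3 -c "
import cv2
for n in('scene','top'):
    cv2.imwrite(n+'0b.png',cv2.resize(cv2.imread(n+'0.png'),(800,600),interpolation=2))"
```

```text
(no output)
```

View pics/scene0b.png

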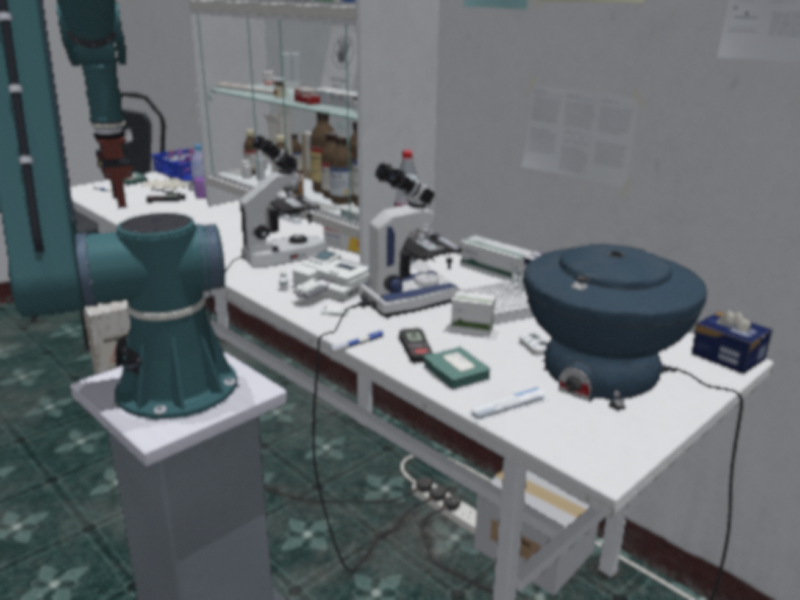

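View pics/top0b.png

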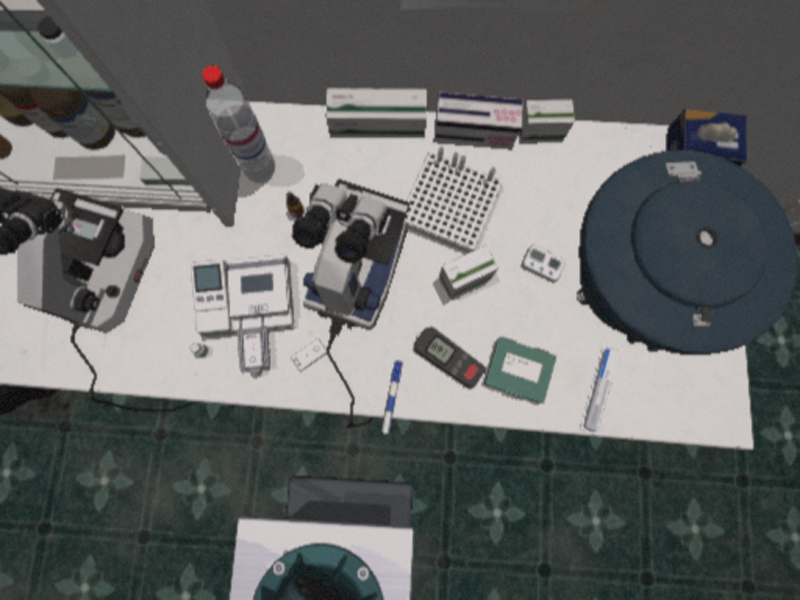

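The scene view shows the reader at about (335,270) in the enlarged picture. In the top view its cover is at about (260,290), the tray with the cassette at (253,350), the used cassette at (308,354) and the vial at (198,349). I'll enlarge crops of both.

```bash
cd pics; python3 -c "
import cv2
a=cv2.imread('top0.png')[155:250,110:220]; cv2.imwrite('topc.png',cv2.resize(a,None,fx=6,fy=6,interpolation=2))
a=cv2.imread('scene0.png')[145:210,165:265]; cv2.imwrite('scenec.png',cv2.resize(a,None,fx=8,fy=8,interpolation=2))"
```

```text
(no output)
```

View pics/topc.png

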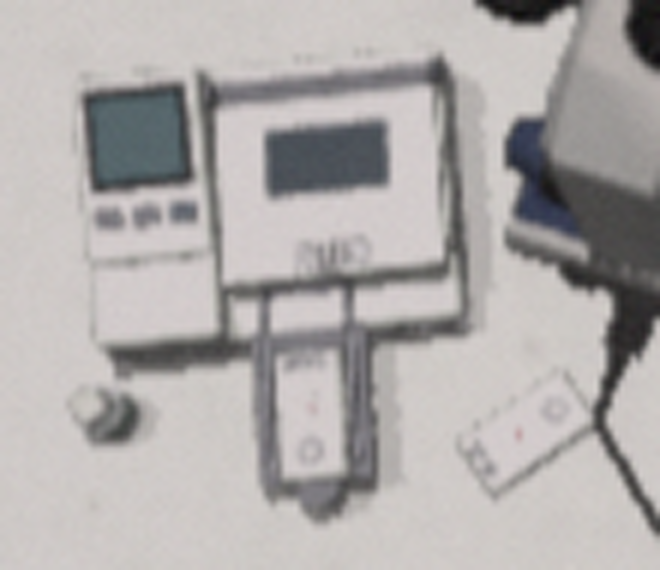

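View pics/scenec.png

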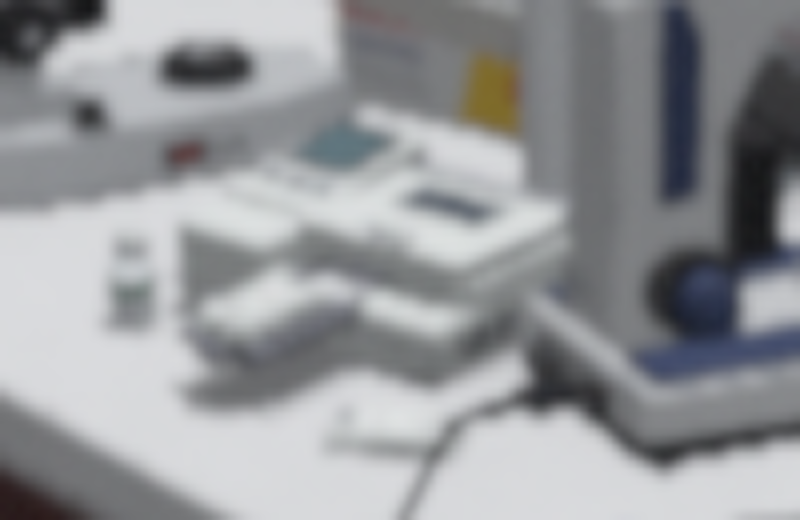

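The top crop shows the thumb mark at (335,253), the cover's front corners at (225,286) and (447,272), and the tray front corners at about (270,497) and (377,487). The cassette's top-face corners are near (280,480), (345,473), (340,345) and (277,350). The scene crop shows the thumb mark at (388,240), the cover's front right corner at (460,270) and its front left at (300,228). I'll fit the poses from these.

Create h.py:
```python
import numpy as np, json
from scipy.optimize import least_squares
from bench import robot
T=lambda u,v:((u+.5)/6-.5+110,(v+.5)/6-.5+155)
S=lambda u,v:((u+.5)/8-.5+165,(v+.5)/8-.5+145)
F={}
def cam(n):
    if n not in F: F[n]=robot.grab_frame(n)
    return F[n]
def proj(f,X):
    c=np.asarray(X)@np.array(f["R"]).T+f["t"]; return np.stack([f["fx"]*c[:,0]/c[:,2]+f["cx"],f["fy"]*c[:,1]/c[:,2]+f["cy"]],1)
def rz(a): c,s=np.cos(a),np.sin(a); return np.array([[c,-s,0],[s,c,0],[0,0,1]])
def fit(obs,p0,freez=True):
    def res(p):
        r=[]
        for n,px,m in obs:
            r.append(proj(cam(n),[rz(p[2])@(np.array(m)/1000)+[p[0],p[1],p[3]]])[0]-px)
        return np.concatenate(r)
    s=least_squares(res,p0,loss='soft_l1',f_scale=1)
    return s.x,res(s.x).reshape(-1,2)
```

Run:
```python
from h import *
ob=[("top",T(335,253),(-18,-32,61)),("top",T(225,286),(-28,22,61)),("top",T(447,272),(-28,-86,61)),
("top",T(83,75),(85,88,74)),("top",T(202,70),(85,26,74)),("top",T(440,58),(85,-88,63)),("top",T(270,497),(-136,16,34)),("top",T(377,487),(-136,-40,34)),
("scene",S(388,240),(-18,-32,61)),("scene",S(460,270),(-28,-86,61)),("scene",S(300,228),(-28,22,61)),("scene",S(360,108),(85,88,74))]
x,r=fit(ob,[.55,.2,0,0]);print("reader",x.round(4));print(r.round(1))
oc=[("top",T(280,480),(-32,17,12)),("top",T(345,473),(-32,-17,12)),("top",T(340,345),(32,-17,12)),("top",T(277,350),(32,17,12))]
F["s"]=None
# cassette with z fixed
def f(p): return np.concatenate([proj(cam("top"),[rz(p[2])@(np.array(m)/1000)+[p[0],p[1],x[3]+.034]])[0]-px for n,px,m in oc])
s=least_squares(f,[x[0]-.08,x[1],x[2]]);print("cas",s.x,s.fun.round(1))
print("in bay frame",rz(-x[2])@np.array([s.x[0]-x[0],s.x[1]-x[1],0])-[.012,-.012,0],s.x[2]-x[2])
for n in("top","scene"): R=np.array(cam(n)["R"]);print(-R.T@cam(n)["t"])
for nm,m in dict(press=(-18,-32,61),home=(12,-12,34),trayf=(-124,-12,34)).items(): print(nm,rz(x[2])@(np.array(m)/1000)+[x[0],x[1],x[3]])
```

```text
reader [ 0.5398  0.1835  0.1528 -0.0056]
[[ 0.4  0.8]
 [ 0.2  0.4]
 [ 0.5 -0.8]
 [-1.2 -0.9]
 [ 0.2 -2. ]
 [ 0.1 -2.4]
 [-1.4  3.1]
 [ 0.   2.9]
 [ 0.6  0.4]
 [ 0.2  0.5]
 [ 0.1 -0.4]
 [-0.9  0.8]]
cas [0.45323295 0.15758573 0.14376172] [-0.5  0.1  0.5  0.2  0.5 -0.2 -0.6 -0.1]
in bay frame [-0.10150406 -0.00045466  0.        ] -0.009053701883853404
[ 0.32802706 -0.11023577  1.08780784]
[-0.56096488 -1.19849172  0.74276694]
press [0.52687895 0.1491526  0.05543481]
home [0.55348491 0.17348617 0.02843481]
trayf [0.4190698  0.15278407 0.02843481]
```

Run:
```python
from h import *
ob=[("top",T(335,253),(-18,-32,61)),("top",T(225,286),(-28,22,61)),("top",T(447,272),(-28,-86,61)),
("top",T(83,75),(85,88,74)),("scene",S(388,240),(-18,-32,61)),("scene",S(460,270),(-28,-86,61)),("scene",S(300,228),(-28,22,61)),("scene",S(360,108),(85,88,74))]
x,r=fit(ob,[.55,.2,0,0]);print("reader",x.round(4));print(r.round(1).tolist())
f=cam("top");R=np.array(f["R"]);C=-R.T@f["t"]
for nm,(u,v) in dict(eyep=(187,144),eye2=(215,155),arm=(200,190),base=(195,196),knob=(194,175),cabcorner=(150,143),cabbase=(131,133),frontarm=(207,198)).items():
  d=R.T@np.array([(u-f["cx"])/f["fx"],(v-f["cy"])/f["fy"],1])
  print(nm,[(z,(1000*(rz(-x[2])@((C+d*(z-C[2])/d[2])-[x[0],x[1],0]))[:2]).round().tolist()) for z in(.03,.12,.2,.3)])
print("ridge/tray pixels at z .034:")
for u,v in((270,497),(377,487),(322,518),(312,476),(308,347)):
  u,v=T(u,v);d=R.T@np.array([(u-f["cx"])/f["fx"],(v-f["cy"])/f["fy"],1])
  for z in(.034,.046): print((1000*(rz(-x[2])@((C+d*(z-C[2])/d[2])-[x[0],x[1],0]))[:2]).round(1),end=' ')
  print()
o=robot.get_obs();p=o["tool_pos"];print("tool in reader",rz(-x[2])@(p-[x[0],x[1],0]))
```

```text
reader [ 0.5396  0.1832  0.1333 -0.0043]
[[0.3, 1.0], [-0.0, 0.2], [0.3, -0.2], [-0.7, -1.6], [0.5, 0.1], [-0.2, 0.3], [0.0, -0.8], [-0.3, 0.5]]
eyep [(0.03, [152.0, -96.0]), (0.12, [118.0, -110.0]), (0.2, [88.0, -123.0]), (0.3, [50.0, -138.0])]
eye2 [(0.03, [110.0, -180.0]), (0.12, [80.0, -187.0]), (0.2, [53.0, -193.0]), (0.3, [19.0, -201.0])]
arm [(0.03, [4.0, -129.0]), (0.12, [-18.0, -140.0]), (0.2, [-37.0, -151.0]), (0.3, [-61.0, -163.0])]
base [(0.03, [-13.0, -113.0]), (0.12, [-33.0, -126.0]), (0.2, [-51.0, -137.0]), (0.3, [-73.0, -152.0])]
knob [(0.03, [52.0, -113.0]), (0.12, [26.0, -126.0]), (0.2, [4.0, -137.0]), (0.3, [-25.0, -151.0])]
cabcorner [(0.03, [164.0, 18.0]), (0.12, [129.0, -6.0]), (0.2, [98.0, -27.0]), (0.3, [59.0, -54.0])]
cabbase [(0.03, [202.0, 76.0]), (0.12, [163.0, 47.0]), (0.2, [129.0, 22.0]), (0.3, [87.0, -10.0])]
frontarm [(0.03, [-22.0, -149.0]), (0.12, [-41.0, -159.0]), (0.2, [-59.0, -167.0]), (0.3, [-80.0, -178.0])]
ridge/tray pixels at z .034:
[-128.1    8. ] [-129.5    4.9] 
[-127.2  -43.7] [-128.6  -46.2] 
[-140.1  -16.8] [-141.3  -19.6] 
[-119.5  -12.5] [-121.   -15.3] 
[-56.  -11.9] [-58.2 -14.8] 
tool in reader [-0.3063524   0.43397126  0.22233282]
```

Create ov.py:
```python
from h import *
import cv2
def overlay(x,out,name="top",k=6,c=(155,250,110,220),th=0):
    f=cam(name); im=cv2.resize(f["pixels"][c[0]:c[1],c[2]:c[3],::-1],None,fx=k,fy=k,interpolation=2).copy()
    L=[[(-28,22,61),(-28,-86,61),(62,-86,61),(62,22,61)],[(-116,6.5,37.5),(-20,6.5,37.5)],[(-116,-30.5,37.5),(-20,-30.5,37.5)],
       [(-136,16,34),(-136,-40,34),(-50,-40,34),(-50,16,34)],[(-50,88,0),(-50,-88,0),(85,-88,0),(85,88,0)],[(85,88,74),(85,26,74)]]
    for i,l in enumerate(L):
        P=[rz(x[2])@(np.array(m)/1000)+[x[0],x[1],x[3]] for m in l]
        q=((proj(f,P)-[c[2],c[0]]+.5)*k-.5).round().astype(int)
        cv2.polylines(im,[q],len(l)>2,[(0,0,255),(0,200,0),(0,200,0),(255,0,0),(200,0,200),(0,160,255)][i],1)
    cv2.imwrite(out,im)
```

```bash
python3 -c "
from ov import *
overlay([.5397,.1833,.147,-.003],'pics/ov1.png')"
```

```text
(no output)
```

View pics/ov1.png

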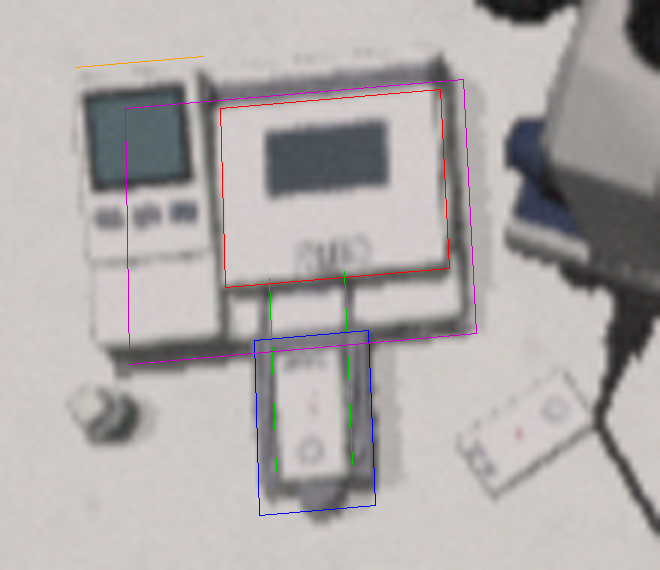

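The overlay fits the cover, the channel and the tray with yaw 0.147. The cassette's near end is at about (312,476), roughly reader x -121. Next I'll work out the shifts.

Add to h.py:
```python
P=[.5397,.1833,.147,0.]
from scipy.spatial.transform import Rotation as Ro
def to(*m):
    "shift in current tool axes to reader point m (mm), and turn to align tool y with reader y"
    o=robot.get_obs();q=o["eef_rot"];R=Ro.from_quat([q[1],q[2],q[3],q[0]]).as_matrix()
    w=rz(P[2])@(np.array(m)/1000)+[P[0],P[1],P[3]]
    y=rz(P[2])[:,1]; a=np.arctan2(-R[:,0]@y,R[:,1]@y)
    return (R.T@(w-o["tool_pos"])).round(4),round(a,4)
def here():
    o=robot.get_obs();return (1000*rz(-P[2])@(o["tool_pos"]-[P[0],P[1],0])).round(1)
```

```bash
python3 -c "
from h import *
print(to(-17,-10,120),here())"
```

```text
(array([-0.4499, -0.2807,  0.1025]), np.float64(-0.4488)) [-300.5  438.2  222.4]
```

```bash
python3 -c "
from h import *
print(to(-170,40,220))"
```

```text
(array([-0.2903, -0.3021,  0.0026]), np.float64(-0.4488))
```

Call:
shift_gripper:
  motion:
    - [[-0.04,-0.04,0,0],[-0.08,-0.085,0,-0.11],[-0.12,-0.125,0,-0.22],[-0.16,-0.17,0,-0.33],[-0.2,-0.21,0,-0.44],[-0.24,-0.25,0,-0.449],[-0.29,-0.302,0,-0.449],[-0.29,-0.302,0,-0.449]]
  finger_gap: 0

```text
clock: 1.35
tool_pos: [0.367, 0.1955, 0.2229]
eef_rot: [0.0, -0.071, 0.997, -0.0]
force: [-0.4, 0.7, 0.4]
grip_width: 0.0115
finger_force: 0.0
```

```bash
python3 -c "
from h import *
print(to(-17,-10,85),here())"
```

```text
(array([-0.1522, -0.0465,  0.1381]), np.float64(-0.0049)) [-169.1   37.3  222.9]
```

Call:
shift_gripper:
  motion:
    - [[-0.05,-0.015,0.02,0],[-0.1,-0.03,0.05,0],[-0.152,-0.046,0.08,-0.005],[-0.152,-0.046,0.12,-0.005],[-0.152,-0.046,0.137,-0.005],[-0.152,-0.046,0.137,-0.005]]

```text
clock: 2.1
tool_pos: [0.521, 0.1758, 0.0841]
eef_rot: [-0.002, -0.076, 0.997, -0.0]
force: [0.6, -0.9, -0.0]
grip_width: 0.0001
finger_force: 0.0
```

```bash
python3 -c "
from h import *
import ov
print(here())
ov.overlay(P,'pics/a1.png'); import cv2
f=cam('scene');cv2.imwrite('pics/a2.png',cv2.resize(f['pixels'][100:210,160:280,::-1],None,fx=6,fy=6,interpolation=2))"
```

```text
[-19.6  -4.6  84.1]
```

View pics/a2.png

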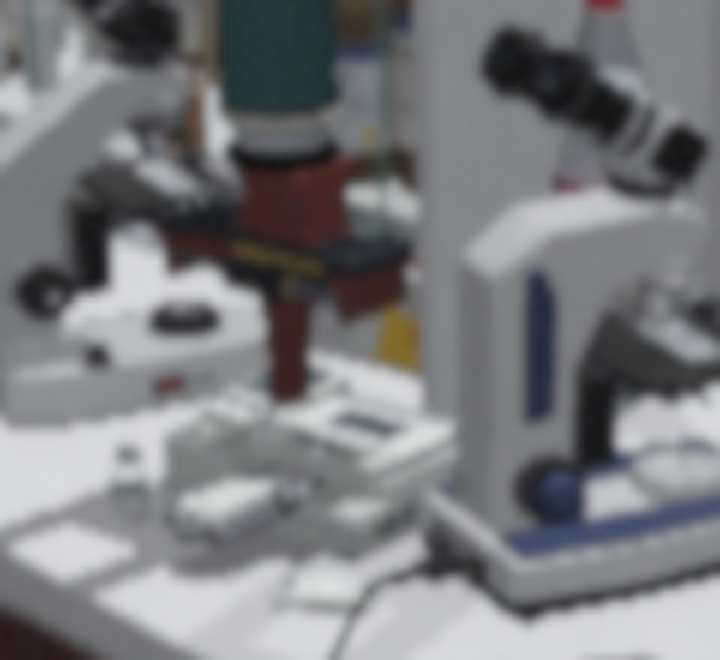

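The fingertip, at about (288,395), is above the left part of the cover's front edge and clear of the microscope on the right. I'll press down now.

Call:
shift_gripper:
  motion:
    - [[0.0,0,0.02,0],[0,0,0.022,0],[0,0,0.022,0]]

```text
clock: 2.58
tool_pos: [0.523, 0.1754, 0.0646]
eef_rot: [0.001, -0.076, 0.997, 0.0]
force: [-0.3, 0.7, 0.4]
grip_width: 0.0002
finger_force: 0.0
```

Call:
shift_gripper:
  motion:
    - [[0,0,0.002,0],[0,0,0.003,0],[0,0,0.003,0]]

```text
clock: 2.95
tool_pos: [0.523, 0.1752, 0.061]
eef_rot: [0.0, -0.076, 0.997, 0.0]
force: [0.6, 0.2, 1.6]
grip_width: 0.0006
finger_force: 0.6
```

Call:
shift_gripper:
  motion:
    - [[0,0,0.002,0],[0,0,0.004,0],[0,0,0.004,0]]

```text
clock: 3.32
tool_pos: [0.5228, 0.1751, 0.0565]
eef_rot: [0.0, -0.076, 0.997, -0.0]
force: [0.7, 0.3, 1.6]
grip_width: 0.0003
finger_force: 0.6
```

Call:
shift_gripper:
  motion:
    - [[0,0,0.001,0],[0,0,0.002,0],[0,0,0.002,0]]

```text
clock: 3.7
tool_pos: [0.5226, 0.1751, 0.0546]
eef_rot: [0.0, -0.076, 0.997, -0.0]
force: [0.9, 0.5, 1.9]
grip_width: 0.0009
finger_force: 0.6
```

Call:
shift_gripper:
  motion:
    - [[0,0,0.001,0],[0,0,0.001,0]]

```text
clock: 3.95
tool_pos: [0.5227, 0.1751, 0.054]
eef_rot: [0.0, -0.076, 0.997, -0.0]
force: [0.7, -0.2, 5.7]
grip_width: 0.0004
finger_force: 2.7
```

Call:
shift_gripper:
  motion:
    - [[0,0,0.001,0],[0,0,0.001,0]]

```text
clock: 4.2
tool_pos: [0.5227, 0.1751, 0.0534]
eef_rot: [0.0, -0.076, 0.997, -0.0]
force: [-1.4, 0.6, 9.2]
grip_width: 0.0004
finger_force: 4.9
```

The hard stop is reached, so I'll let go quickly: up first, then away towards the front.

Call:
shift_gripper:
  motion:
    - [[0,0,-0.03,0],[0.04,0,-0.06,0],[0.1,0,-0.06,0],[0.135,0,-0.05,0],[0.135,0,-0.04,0],[0.135,0,-0.04,0],[0.135,0,-0.04,0],[0.135,0,-0.04,0]]

```text
clock: 5.2
tool_pos: [0.3905, 0.1548, 0.0928]
eef_rot: [0.0, -0.076, 0.997, 0.0]
force: [0.3, -0.5, 0.6]
grip_width: 0.0001
finger_force: 0.0
```

Call:
shift_gripper:
  motion:
    - [[0,0,0,0],[0,0,0,0],[0,0,0,0],[0,0,0,0],[0,0,0,0],[0,0,0,0]]

```text
clock: 5.95
tool_pos: [0.3891, 0.1546, 0.0927]
eef_rot: [-0.0, -0.076, 0.997, -0.0]
force: [-0.7, -0.0, 0.5]
grip_width: 0.0004
finger_force: 0.0
```

```bash
python3 -c "
from h import *
import ov
print(here(),to(-150,-12,60))
ov.overlay(P,'pics/b1.png')"
```

```text
[-153.2   -6.3   92.7] (array([-0.0031, -0.0057,  0.0327]), np.float64(0.0052))
```

View pics/b1.png

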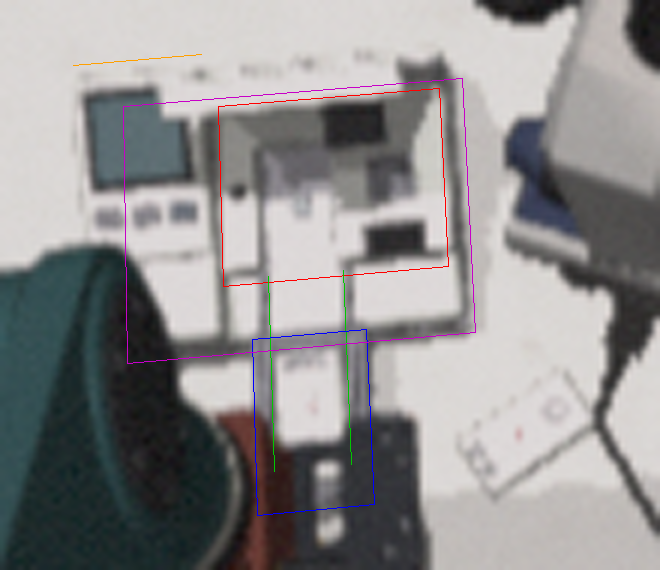

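The cover now stands upright, with its edge at v≈60, and the cassette is still on the tray at (310,380). I'll lower the fingertip in front of it and push.

Call:
shift_gripper:
  motion:
    - [[0,-0.006,0.02,0.003],[0,-0.006,0.045,0.003],[0,-0.006,0.0525,0.003],[0,-0.006,0.0525,0.003]]

```text
clock: 6.5
tool_pos: [0.3897, 0.1486, 0.04]
eef_rot: [-0.001, -0.075, 0.997, -0.0]
force: [0.2, 1.1, 0.9]
grip_width: 0.0006
finger_force: 0.0
```

```bash
python3 -c "
from h import *
print(here(),to(-40,-12,40))"
```

```text
[-153.5  -12.3   40. ] (array([-1.135e-01,  1.000e-04, -2.000e-04]), np.float64(0.0022))
```

Call:
shift_gripper:
  motion:
    - [[-0.012,0,0,0],[-0.02,0,0,0],[-0.027,0,0,0],[-0.034,0,0,0],[-0.041,0,0,0],[-0.048,0,0,0],[-0.055,0,0,0],[-0.062,0,0,0]]

```text
clock: 7.5
tool_pos: [0.4517, 0.158, 0.0401]
eef_rot: [-0.0, -0.075, 0.997, -0.0]
force: [-0.0, -0.2, -1.2]
grip_width: 0.0004
finger_force: 0.1
```

Call:
shift_gripper:
  motion:
    - [[-0.007,0,0,0],[-0.014,0,0,0],[-0.021,0,0,0],[-0.028,0,0,0],[-0.035,0,0,0],[-0.04,0,0,0],[-0.044,0,0,0],[-0.044,0,0,0]]

```text
clock: 8.5
tool_pos: [0.4953, 0.1645, 0.0402]
eef_rot: [0.0, -0.075, 0.997, -0.0]
force: [-0.2, 0.2, -1.4]
grip_width: 0.0002
finger_force: 0.0
```

```bash
python3 -c "
from h import *
import ov
print(here())
ov.overlay(P,'pics/c1.png')"
```

```text
[-46.7 -12.1  40.2]
```

View pics/c1.png

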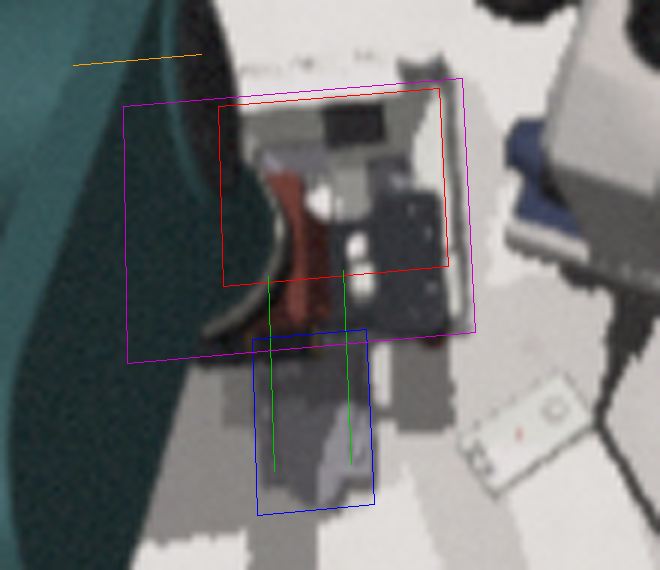

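The gripper hides the cassette, but the tray is empty up to the finger, so the cassette is being pushed in. I'll feel for the stop.

Call:
shift_gripper:
  motion:
    - [[-0.005,0,0,0],[-0.01,0,0,0],[-0.012,0,0,0],[-0.012,0,0,0]]

```text
clock: 9.05
tool_pos: [0.507, 0.1663, 0.0401]
eef_rot: [0.0, -0.075, 0.997, -0.0]
force: [-0.4, 0.4, 0.1]
grip_width: 0.0006
finger_force: 0.0
```

Call:
shift_gripper:
  motion:
    - [[-0.001,0,0,0],[-0.002,0,0,0],[-0.002,0,0,0]]

```text
clock: 9.43
tool_pos: [0.5087, 0.1665, 0.0401]
eef_rot: [-0.0, -0.075, 0.997, -0.0]
force: [-0.2, -0.1, 0.0]
grip_width: 0.0007
finger_force: 0.0
```

Call:
shift_gripper:
  motion:
    - [[-0.001,0,0,0],[-0.002,0,0,0],[-0.002,0,0,0]]

```text
clock: 9.8
tool_pos: [0.5108, 0.1668, 0.0402]
eef_rot: [0.0, -0.075, 0.997, -0.0]
force: [0.1, 0.2, -0.8]
grip_width: 0.0007
finger_force: 0.0
```

```bash
python3 -c "
from h import *
print(here(),robot.get_obs()['force'])"
```

```text
[-31.  -12.1  40.2] [ 0.14555988  0.20784915 -0.83272511]
```

Call:
shift_gripper:
  motion:
    - [[-0.001,0,0,0],[-0.002,0,0,0],[-0.002,0,0,0]]

```text
clock: 10.18
tool_pos: [0.5112, 0.1669, 0.0399]
eef_rot: [-0.001, -0.075, 0.997, -0.0]
force: [-4.8, -0.7, 2.1]
grip_width: 0.0001
finger_force: 2.4
```

Call:
shift_gripper:
  motion:
    - [[-0.001,0,0,0],[-0.001,0,0,0]]

```text
clock: 10.42
tool_pos: [0.5113, 0.1669, 0.0398]
eef_rot: [-0.002, -0.075, 0.997, -0.0]
force: [-5.8, -0.8, 4.3]
grip_width: 0.0004
finger_force: 3.4
```

Call:
shift_gripper:
  motion:
    - [[-0.001,0,0,0],[-0.001,0,0,0]]

```text
clock: 10.68
tool_pos: [0.5114, 0.1669, 0.0396]
eef_rot: [-0.003, -0.075, 0.997, -0.0]
force: [-8.9, -0.2, 6.7]
grip_width: 0.0007
finger_force: 4.2
```

```bash
python3 -c "
from h import *
print(here(),robot.get_obs()['force'])"
```

```text
[-30.4 -12.1  39.6] [-8.93844613 -0.18114249  6.67588976]
```

The cassette is at the stop: x is -30.4 where -30 was expected, with about 9 N. I'll back off and look.

Call:
shift_gripper:
  motion:
    - [[0.02,0,0,0],[0.06,0,0,0],[0.11,0,-0.04,0],[0.15,0,-0.08,0],[0.15,0,-0.11,0],[0.15,0,-0.11,0]]

```text
clock: 11.42
tool_pos: [0.3692, 0.1457, 0.1525]
eef_rot: [0.004, -0.075, 0.997, 0.0]
force: [0.3, -0.6, 0.1]
grip_width: 0.0006
finger_force: 0.0
```

```bash
python3 -c "
from h import *
import ov
print(here(),to(-60,-5,190),to(82,-5,190))
ov.overlay(P,'pics/d1.png')"
```

```text
[-174.2  -12.2  152.5] (array([-0.1145,  0.0069, -0.0366]), np.float64(0.0023)) (array([-0.2565,  0.0066, -0.0355]), np.float64(0.0023))
```

View pics/d1.png

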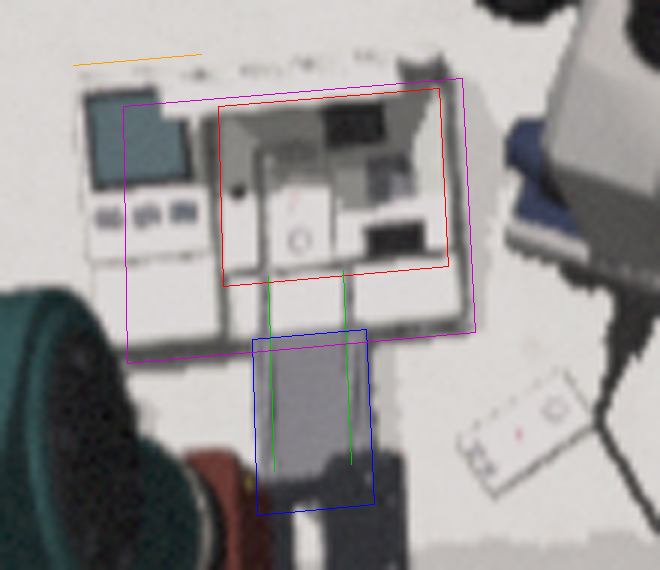

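The cassette lies straight in the bay, with its well at (300,238) and its near end at v≈265. Next I go over the cover and down behind it.

Call:
shift_gripper:
  motion:
    - [[-0.02,0.007,-0.04,0],[-0.07,0.007,-0.045,0],[-0.12,0.007,-0.045,0],[-0.17,0.007,-0.045,0],[-0.22,0.007,-0.045,0],[-0.257,0.007,-0.045,0],[-0.257,0.007,-0.045,0],[-0.257,0.007,-0.045,0]]

```text
clock: 12.48
tool_pos: [0.6184, 0.19, 0.1932]
eef_rot: [-0.002, -0.074, 0.997, -0.0]
force: [0.2, -0.3, -1.1]
grip_width: 0.0011
finger_force: 0.0
```

```bash
python3 -c "
from h import *
import cv2
print(here(),to(84,-5,130))
f=cam('scene');cv2.imwrite('pics/e1.png',cv2.resize(f['pixels'][80:210,150:290,::-1],None,fx=5,fy=5,interpolation=2))"
```

```text
[ 78.9  -4.9 193.2] (array([-0.0053, -0.0001,  0.0632]), np.float64(0.0021))
```

View pics/e1.png

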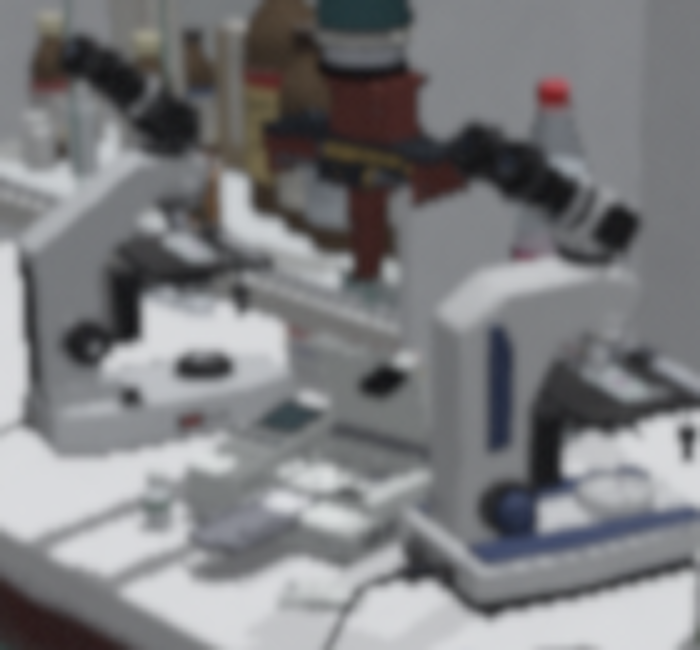

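The cover stands open with the finger above and behind it, its tip at (365,280), and the gripper is clear of the microscope. I'll lower the finger behind the cover, then sweep it along the arc.

Call:
shift_gripper:
  motion:
    - [[-0.005,0,0.03,0],[-0.005,0,0.055,0],[-0.005,0,0.055,0],[-0.005,0,0.055,0]]

```text
clock: 13.02
tool_pos: [0.6243, 0.1911, 0.1411]
eef_rot: [0.0, -0.075, 0.997, 0.0]
force: [-0.5, 0.1, 0.8]
grip_width: 0.0003
finger_force: 0.0
```

Call:
shift_gripper:
  motion:
    - [[0.01,0,0,0],[0.018,0,-0.001,0],[0.026,0,-0.002,0],[0.034,0,-0.001,0],[0.041,0,-0.001,0],[0.049,0,0.003,0],[0.057,0,0.008,0],[0.064,0,0.014,0]]

```text
clock: 14.02
tool_pos: [0.5603, 0.1813, 0.1257]
eef_rot: [-0.0, -0.075, 0.997, -0.0]
force: [0.6, -0.3, 1.3]
grip_width: 0.0003
finger_force: 0.6
```

```bash
python3 -c "
from h import *
print(here(),robot.get_obs()['force'],to(13.7,-5,118))"
```

```text
[ 20.1  -5.  125.7] [ 0.59990712 -0.31849877  1.30709412] (array([0.0064, 0.    , 0.0077]), np.float64(0.0022))
```

Call:
shift_gripper:
  motion:
    - [[0.006,0,0.008,0],[0.012,0,0.015,0],[0.017,0,0.022,0],[0.021,0,0.03,0],[0.025,0,0.038,0],[0.027,0,0.047,0],[0.029,0,0.055,0],[0.03,0,0.06,0]]

```text
clock: 15.02
tool_pos: [0.5313, 0.177, 0.0655]
eef_rot: [-0.0, -0.075, 0.997, -0.0]
force: [0.8, -0.2, 0.3]
grip_width: 0.0002
finger_force: 0.6
```

Call:
shift_gripper:
  motion:
    - [[0.001,0,0.004,0],[0.001,0,0.006,0],[0.001,0,0.006,0]]

```text
clock: 15.4
tool_pos: [0.5304, 0.1769, 0.0601]
eef_rot: [-0.0, -0.075, 0.997, -0.0]
force: [-0.1, 0.2, 1.3]
grip_width: 0.0006
finger_force: 0.6
```

```bash
python3 -c "
from h import *
print(here())"
```

```text
[-10.2  -4.9  60.1]
```

Call:
shift_gripper:
  motion:
    - [[0,0,0.002,0],[0,0,0.004,0],[0,0,0.004,0]]

```text
clock: 15.78
tool_pos: [0.5303, 0.1769, 0.056]
eef_rot: [-0.0, -0.075, 0.997, -0.0]
force: [0.2, 1.1, 1.9]
grip_width: 0.0002
finger_force: 0.6
```

Call:
shift_gripper:
  motion:
    - [[0,0,0.001,0],[0,0,0.0015,0],[0,0,0.0015,0]]

```text
clock: 16.15
tool_pos: [0.5304, 0.1769, 0.0548]
eef_rot: [0.0, -0.075, 0.997, -0.0]
force: [-1.3, 0.8, 4.3]
grip_width: 0.0005
finger_force: 2.3
```

Call:
shift_gripper:
  motion:
    - [[0,0,0.001,0],[0,0,0.001,0]]

```text
clock: 16.4
tool_pos: [0.5305, 0.1769, 0.0543]
eef_rot: [0.0, -0.075, 0.997, -0.0]
force: [-2.1, 0.5, 8.7]
grip_width: 0.0004
finger_force: 4.8
```

The hard stop is felt, so I'll release straight up and look.

Call:
shift_gripper:
  motion:
    - [[0,0,-0.005,0],[0,0,-0.015,0],[0,0,-0.05,0],[0.05,0,-0.1,0],[0.11,0,-0.12,0],[0.16,0,-0.12,0],[0.16,0,-0.12,0],[0.16,0,-0.12,0]]

```text
clock: 17.4
tool_pos: [0.3732, 0.1532, 0.1743]
eef_rot: [0.001, -0.075, 0.997, 0.0]
force: [-0.8, -0.2, 0.7]
grip_width: 0.0004
finger_force: 0.0
```

```bash
python3 -c "
from h import *
import ov
print(here())
ov.overlay(P,'pics/f1.png')"
```

```text
[-169.2   -5.3  174.3]
```

View pics/f1.png

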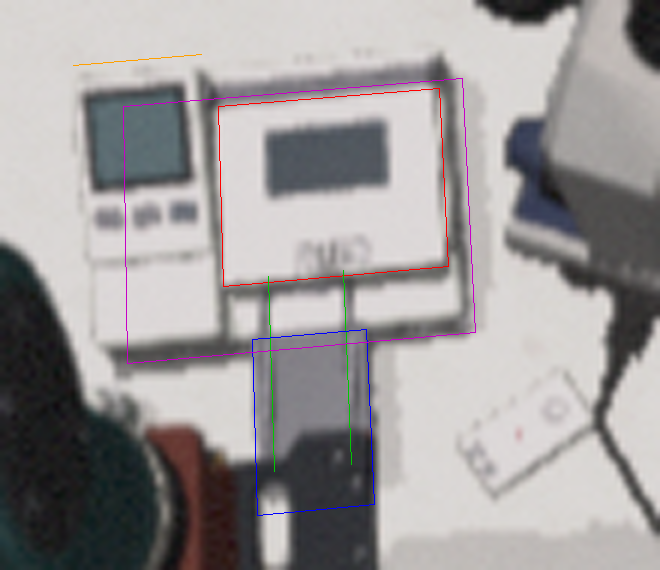

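The cover is shut just as it was at the start, with its front edge at (225,287) to (447,270). The tray is empty and the arm is clear, so I'm handing in.

```bash
python3 -c "
from bench import robot
print(robot.hand_in())"
```

```text
the job is handed in; nothing more can be done
None
```

I opened the cover, pushed the cassette home against the stop, latched the cover shut again and handed the job in at about 17 s; pressing forces read under 12 N, and the hand-in returned no verdict.

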